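Set the leaflet feeder's side guide to its gauge mark and lock it

ROBOT

A 7-joint arm with a two-finger parallel gripper is mounted at the origin on the work surface. World frame = base frame: x ahead of the robot, y to its left, z up, the work surface at z = 0. Lengths are in mm, angles in rad, forces in N, time in s.
With the tool pointing down it reaches from about 400 to 875 mm from the base axis. Payload 4.4 kg.
Tool frame: the origin (TCP) lies at the very end of the fingers, on their centre line; the grasp point (between the pads) lies 19 mm behind it; y points along the fingers, z is the direction in which the jaws open and shut, and the axes are right-handed (so a half turn about y gives the same grasp; the last joint's range is limited). The gripper opens to 85 mm and grips with 20 to 120 N. Pads are 22 mm wide; open, the fingers measure 114 mm over their backs; the gripper's body (76 mm by 85 mm) begins 54 mm behind the grasp point. The pads swing forward as they close: fully open they stand 13 mm farther back than shut.
Start: joints at [-1.411, 0.628, 0.038, 1.517, -0.027, 0.996, -0.02], TCP at [145.5, 633.52, 231.313] pointing down, gripper open.
Joint ranges: [-3.06, 3.06], [-0.37, 2.12], [-1.25, 1.32], [0.18, 2.47], [-1.1, 4.24], [0.23, 1.98], [-2.94, 2.94]. Speed limits (rad/s): [2.57, 2.57, 3.14, 3.14, 3.14, 3.14, 3.14].

INTERFACE

Orientations are given as [roll, pitch, yaw] about the fixed x, y, z axes, in that order (R = Rz(yaw) Ry(pitch) Rx(roll)).
In Python, from cell import ctrl, imaging, finish_job gives the robot as it stands.
- The arm moves only by the shell command python3 -m inch 'ROWS'. ROWS is JSON, one flat list of numbers, 7 for each row, row after row: the opening, from 0 (shut) to 1 (fully open), then the shift along the tool's x, y, z in cm, then the turn, a rotation vector about the tool's x, y, z in degrees. A call has 1 to 12 rows; each row is the pose to reach, as a shift and turn from the pose commanded when the call began, along the tool's axes at that moment; what a row does not reach only later rows make up. A row lasts 1/10 s, in which the tool goes at most 50 mm and 8.59 degrees, less where a joint would pass 70% of its speed; a pose out of reach is approached as far as the arm can. A call with a gripper value outside its range is refused whole. The fingers move at their own pace and stop on an object; the grip force is fixed at half the most. Time passes only in rows, so rows that repeat a pose let the fingers close. It gives the time, the measured TCP pose, the force and the opening at its end, in the units of the state.
- ctrl.read_state(): the state, without advancing time (a new reading comes with each control period).
- imaging.get_image(name): name is "side" or "top" or "wrist"; returns a dict with "img" (384x512x3 uint8, red, green, blue), "fx", "fy", "cx", "cy" (pixels), "R" (3x3) and "t" (3): a world point X has camera coordinates R X + t. Camera axes: x right, y down, z forward; pixel columns grow to the right and rows downward; lengths in mm; the calibration is good to about 2 mm. A picture is of the moment at which its call begins. There is no depth.
- finish_job(): hands the job in, once; it reports no verdict.
The state is a dict: "clock": time; "qpos": joint angles; "qd": joint speeds; "tau": joint torques, N m; "eef_pos": TCP position; "tool_rot": TCP orientation; "force": force on the tool from outside, world axes, zero at the start; "torque": the same for the moment, N m; "width": finger opening in mm.
Only numpy, scipy, OpenCV 4.12 (cv2) and the standard library are available. Lean on these libraries where they do the work, as an engineer would, in place of code of your own. Each camera call takes 0.05 s, during which the arm holds its last target.

TASK

On the leaflet feeder, roll the knurled wheel with a fingertip, stroke by stroke, until the side guide has closed in far enough that its pointer lies in line, tip to tip, with the pointer of the gauge marker on the scale. Then press the round lock plunger fully down and take the hand away. Work with the fingertips only: do not push the side guide itself, do not shift the gauge marker, and leave the leaflets, bottles, label roll, carton and spatula where they are.

Things in the scene. Friction and masses are not known exactly. Their poses are not given: they have to be found in the camera images.
- feeder: Leaflet feeder, fixed: white base plate 200 (x) x 260 (y) x 14 mm. Origin at the centre of its underside; its -x side, with wheel and plunger, faces the robot, +y is left seen from the robot. The far half is the tray: fixed fence 45 mm high at y = +99 mm, sliding side guide opposite at the -y side, paper scale strip along the far (+x) edge.
- wheel_top (a point): Highest point of the knurled adjuster wheel (on the feeder at x = -62, y = -60, z = 62 mm). Steel wheel with fine ridges along its rim, radius 28 mm, 24 mm wide (x), axle along the feeder's x at z = 34 mm. Its crown stands 14 mm proud of a grey housing 39 (x) x 70 (y) mm, top at z = 48 mm.
- wheel (a joint): Turn of the wheel, rad; grows as its crown moves to the feeder's +y (left), which closes the guide: 12 mm of guide per rad, 0.43 mm per mm of rim travel. Rolling back opens it. Takes about 2 N at the rim, stays where it is left. A flat fingertip pressed on the crown with 5 to 15 N and drawn level sideways turns it with little slip.
- guide: Sliding side guide, an upright aluminium plate 85 (x) x 8 (y) x 42 mm on the tray, driven by the wheel along the feeder's y. Origin in the middle of its thickness at the tray's surface, at the feeder's x = 0, z = 14 mm; 75 mm to the -y side of the feeder's centre when wide open, less when closed. Top at the feeder's z = 57 mm. Not to be pushed by hand.
- guide_point (a point): Tip of the guide's pointer: a dark steel blade 5 mm wide (y) sticking out 20 mm to +x from the foot of the guide over the scale strip, 22 mm above the bench. Point in the middle of its width, on top of its far end. At the start it is 12 to 40 mm to the -y side of the marker's pointer.
- mark_point (a point): Tip of the gauge marker's pointer: a dark steel blade 5 mm wide (y) directed to -x, on the scale strip, 22 mm above the bench. Point in the middle of its width, on top of its near end; 2 mm gap in x to the line along which the guide's pointer travels, so the two blades end up tip to tip. Axes parallel to the feeder's.
- marker: Gauge marker, dark steel, 16 mm wide and 14 mm high block with the pointer blade, set somewhere along the scale at the far edge of the feeder (x = 94 mm). It sits stiffly; it is not to be shifted.
- plunger_top (a point): Centre of the top of the lock plunger: a round steel cap 30 mm across in a grey round collar 46 mm across (top at the feeder's z = 44 mm), on the feeder at x = -62, y = +75 mm. When up its top is at z = 56 mm.
- plunger (a joint): Lock plunger's travel downwards, m: 0 up, 0.010 fully down (it then stands 2 mm above the collar). It takes about 4 to 5 N, and stays down. It does not change how the wheel turns.
- leaflets: Block of leaflets, paper white, 85 x 75 x 18 mm, lying loose in the tray by the fixed fence. Origin at the centre of its underside.
- vial: Amber vial with a white cap, 38 mm across, 75 mm high, standing loose near the feeder. Origin at the centre of its underside.
- pill_bottle: White pill bottle, 48 mm across, 90 mm high, standing loose near the feeder. Origin at the centre of its underside.
- label_roll: Paper label roll, 64 mm across, 40 mm high, bore 25 mm, lying flat near the feeder. Origin at the centre of its underside.
- carton: White carton 45 x 35 x 90 mm standing loose to the left of the feeder. Origin at the centre of its underside.
- spatula: Plastic spatula with a steel blade, 170 mm long, lying loose between the feeder and the robot, roughly along y. Origin at the underside of its middle.

How it is judged:
By the outcome, as a careful person would: the job done as asked, in the order asked, and still so for the second after the job is handed in, with the robot touching nothing.
It also fails if it takes over 45 s, if anything falls off the work surface, if the arm or the gripper's body presses on something with over 40 N, if the wrist force passes 120 N, or if a joint passes its speed limit or range.

## Working session

There is one attempt and no reset: what is moved stays moved. The work goes in short steps, Python scripts to look and compute and a shell command to move; the robot and the scene stay as the last step left them, time stands still between calls to the robot, and variables do not carry over. Pictures are saved under pics/ and viewed, and the job is handed in when it is done.

```bash
mkdir -p pics; ls; python3 - <<'E'
from cell import ctrl, imaging
import cv2
s=ctrl.read_state()
for k,v in s.items(): print(k,v)
for n in ("side","top","wrist"):
    d=imaging.get_image(n); cv2.imwrite(f"pics/{n}0.png",d["img"][:,:,::-1])
    print(n,d["fx"],d["cx"],d["R"],d["t"])
E
```

```text
pics
clock 0.0
qpos [-1.41081851  0.62933844  0.0384704   1.51839204 -0.02702894  0.99630986
 -0.020053  ]
qd [ 0.00031811  0.00037297 -0.00039608 -0.00284117 -0.00074108  0.00111429
 -0.00065058]
tau [-3.84975028e-04 -5.63396645e+01  1.22633748e+00 -1.93450034e+01
  1.10313058e-02  1.02637513e-02 -9.82934267e-06]
eef_pos [145.34869638 632.88216397 230.38691103]
tool_rot [-1.57272522e+00 -1.82622574e-05 -2.25870099e-01]
force [-0.66405295 -0.14089414 -0.41966573]
torque [-0.01555078 -0.00900018 -0.03946761]
width 85.3993617083412
side 348.5165101340921 251.2233668700526 [[-0.99573712 -0.089347    0.02290643]
 [-0.06714781  0.53192202 -0.84412685]
 [ 0.06323576 -0.84206655 -0.53565396]] [609.84813343  97.98713135 738.5393163 ]
top 365.7745808472411 255.05105134791557 [[-0.04493274 -0.99897201 -0.00599762]
 [-0.97811681  0.04521397 -0.20308425]
 [ 0.20314666 -0.00325875 -0.9791429 ]] [ 78.25737673 590.46820537 670.02882523]
wrist 303.9921758009477 253.61545185152696 [[ 0.22383661  0.97462499 -0.00181883]
 [ 0.92779801 -0.21250986  0.30664377]
 [ 0.29847616 -0.07032561 -0.95182261]] [-648.38224272  -41.18045997  381.40900799]
```

View pics/top0.png

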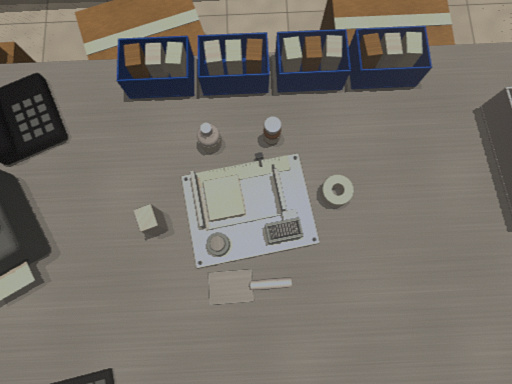

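View pics/side0.png

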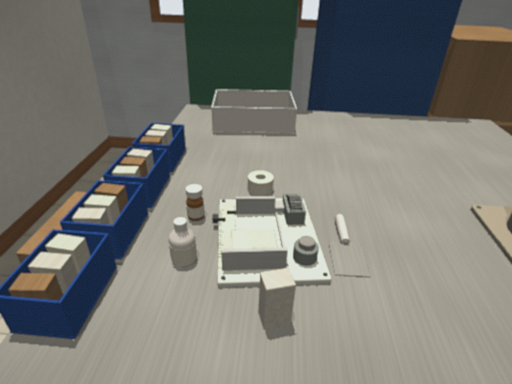

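View pics/wrist0.png

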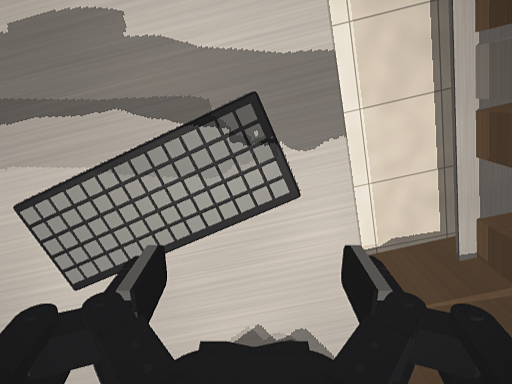

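```bash
cat > h.py <<'E'
import numpy as np, cv2
from cell import ctrl, imaging
def ray(d,u,v,z):
    R=np.array(d["R"]);t=np.array(d["t"])
    c=-R.T@t; r=R.T@np.array([(u-d["cx"])/d["fx"],(v-d["cy"])/d["fy"],1])
    return c+r*(z-c[2])/r[2]
def proj(d,X):
    p=np.array(d["R"])@np.array(X)+np.array(d["t"]); return d["fx"]*p[0]/p[2]+d["cx"],d["fy"]*p[1]/p[2]+d["cy"]
def crop(d,name,u0,v0,w,h,k):
    im=d["img"][v0:v0+h,u0:u0+w,::-1]; cv2.imwrite(name,cv2.resize(im,None,fx=k,fy=k,interpolation=cv2.INTER_CUBIC))
E
python3 - <<'E'
from h import *
d=imaging.get_image("top"); crop(d,"pics/top1.png",170,140,160,130,5)
im=d["img"].astype(int); hsv=cv2.cvtColor(d["img"],cv2.COLOR_RGB2HSV)
print(im[250,190:320:6].tolist()); print(im[275,200]); 
d=imaging.get_image("side"); crop(d,"pics/side1.png",180,160,200,150,4)
E
```

```text
[[128, 122, 113], [166, 170, 178], [165, 169, 176], [106, 104, 96], [104, 102, 96], [80, 77, 73], [98, 98, 93], [166, 170, 178], [163, 169, 177], [166, 170, 179], [166, 169, 177], [166, 169, 178], [164, 169, 178], [167, 172, 180], [167, 172, 182], [166, 166, 156], [90, 87, 80], [126, 121, 114], [127, 120, 114], [126, 121, 114], [127, 122, 111], [126, 122, 112]]
[131 126 117]
```

View pics/top1.png

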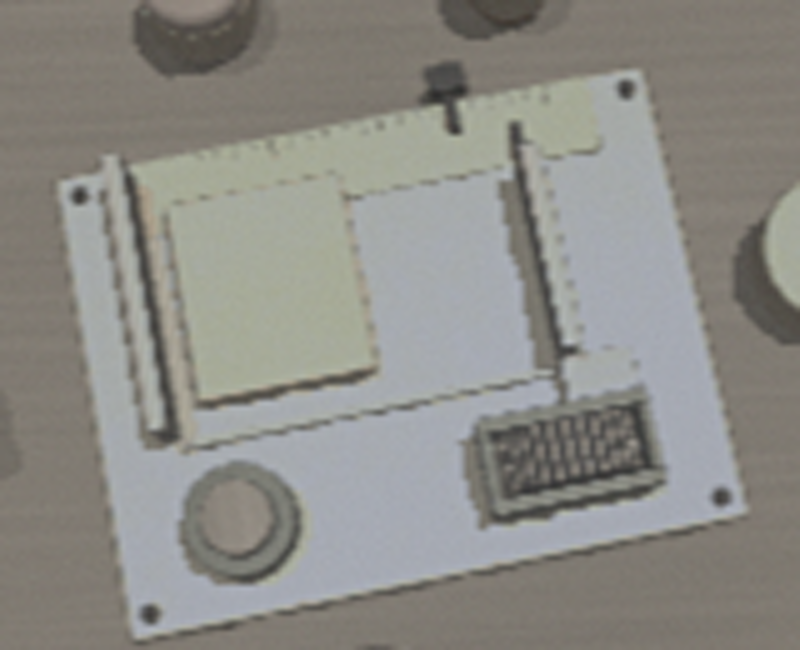

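View pics/side1.png

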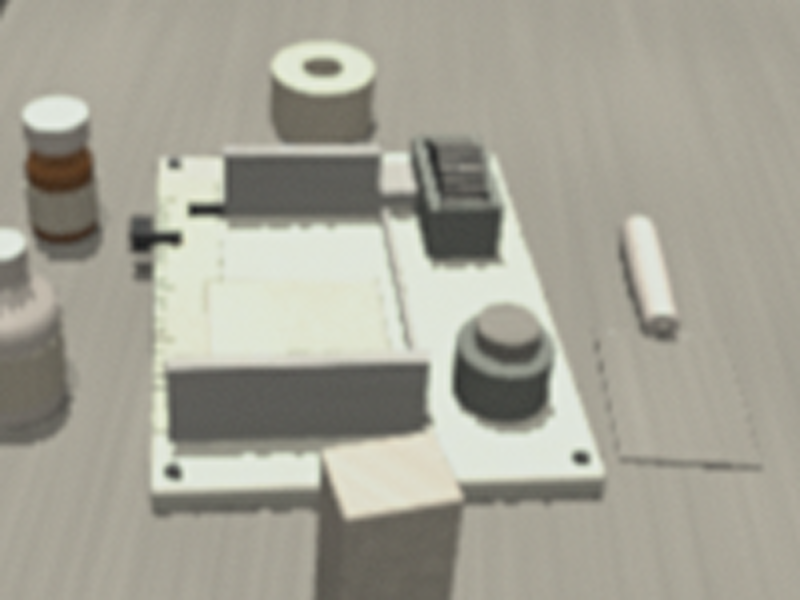

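Top crop: the plate corners are at about (60,183), (643,70), (747,513), (133,640). The marker tip is near (455,130) and the guide tip near (515,123). The wheel is at (570,450) and the plunger at (237,515).

```bash
cat >> h.py <<'E'
def feeder(d):
    hsv=d["img"].astype(int)
    f=lambda a:ray(d,170+(a[0]-2)/5,140+(a[1]-2)/5,14)[:2]
    FL,FR,NR,NL=map(f,[(60,183),(643,70),(747,513),(133,640)])
    ex=((FL-NL)+(FR-NR)); yaw1=np.arctan2(ex[1],ex[0]); ey=((FL-FR)+(NL-NR)); yaw2=np.arctan2(-ey[0],ey[1])
    return FL,FR,NR,NL,yaw1,yaw2
E
python3 - <<'E'
from h import *
d=imaging.get_image("top")
FL,FR,NR,NL,y1,y2=feeder(d); print(FL,FR,NR,NL,y1,y2)
n=np.linalg.norm; print(n(FL-FR),n(NL-NR),n(FL-NL),n(FR-NR))
c=(FL+FR+NR+NL)/4; y=(y1*200+y2*260)/460
R=np.array([[np.cos(y),-np.sin(y)],[np.sin(y),np.cos(y)]])
print(c,y)
g=lambda a,z:R.T@(ray(d,170+(a[0]-2)/5,140+(a[1]-2)/5,z)[:2]-c)
print("mark",g((455,130),22),"guide",g((515,123),22),"plunger",g((237,515),56),"wheel",g((570,450),62))
print("plunger w",c+R@[-62,75],"wheel w",c+R@[-62,-60])
s=imaging.get_image("side")
for P in ([-62,75,56],[-62,-60,62],[100,130,14],[-100,-130,14],[100,-130,14]):
    print(P,[ (round((a-o)*4),) for a,o in zip(proj(s,[*(c+R@P[:2]),P[2]]),(180,160))])
E
```

```text
[653.0588521  207.34343388] [692.12701248 -47.00205427] [498.47125343 -76.79650613] [458.26953825 178.24878028] 0.1504564661108544 0.15437878998054294
257.32848364640654 258.19426024374985 196.95018572461268 195.934331797377
[575.48166407  65.44841344] 0.15267343177633053
mark [ 85.4982319  -42.62020197] guide [ 83.45855581 -68.45868634] plunger [-61.01377272  74.71834678] wheel [-62.33955499 -58.09204382]
plunger w [502.79677052 130.14699341] wheel w [523.3277065   -3.28269095]
[-62, 75, 56] [(503,), (322,)]
[-62, -60, 62] [(455,), (148,)]
[100, 130, 14] [(144,), (491,)]
[-100, -130, 14] [(492,), (151,)]
[100, -130, 14] [(154,), (156,)]
```

```bash
cat >> h.py <<'E'
from scipy.spatial.transform import Rotation as Ro
C=np.array([575.5,65.4]); YAW=0.1527
FR=np.array([[np.cos(YAW),-np.sin(YAW)],[np.sin(YAW),np.cos(YAW)]])
def F(x,y,z): return np.array([*(C+FR@[x,y]),z])
def delta(target,rpy=(-np.pi/2,0,YAW-np.pi/2)):
    s=ctrl.read_state(); R0=Ro.from_euler("xyz",s["tool_rot"]); p=np.array(s["eef_pos"])
    sh=R0.inv().apply(np.array(target)-p)/10
    rv=(R0.inv()*Ro.from_euler("xyz",rpy)).as_rotvec(degrees=True)
    print("shift cm",sh.round(2),"turn",rv.round(1),"now",p.round(1),s["force"].round(1))
E
python3 -c "
from h import *
delta((430,330,230))"
```

```text
shift cm [ 34.52   0.12 -23.2 ] turn [ 0.  68.3  0. ] now [145.5 633.4 231.1] [ 0.8 -0.2  0.8]
```

```bash
python3 -m inch '[0,34.5,0,-23.2,0,68.3,0, 0,34.5,0,-23.2,0,68.3,0, 0,34.5,0,-23.2,0,68.3,0, 0,34.5,0,-23.2,0,68.3,0, 0,34.5,0,-23.2,0,68.3,0, 0,34.5,0,-23.2,0,68.3,0, 0,34.5,0,-23.2,0,68.3,0, 0,34.5,0,-23.2,0,68.3,0, 0,34.5,0,-23.2,0,68.3,0, 0,34.5,0,-23.2,0,68.3,0, 0,34.5,0,-23.2,0,68.3,0, 0,34.5,0,-23.2,0,68.3,0]'
python3 -c "
from h import *
delta(F(-62,-69,110))"
```

```text
clock: 1.55
eef_pos: [428.1, 332.2, 231.1]
tool_rot: [-1.572, 0.001, -1.414]
force: [-1.0, -0.2, 0.1]
width: -0.2
shift cm [35.54 12.06  4.17] turn [ 0.1  0.2 -0.1] now [428.1 332.2 231.1] [-1.  -0.2  0.1]
```

```bash
python3 -m inch '[0,35.5,0,4.2,0,0,0, 0,35.5,0,4.2,0,0,0, 0,35.5,0,4.2,0,0,0, 0,35.5,0,4.2,0,0,0, 0,35.5,0,4.2,0,0,0, 0,35.5,0,4.2,0,0,0, 0,35.5,0,4.2,0,0,0, 0,35.5,0,4.2,0,0,0, 0,35.5,12,4.2,0,0,0, 0,35.5,12,4.2,0,0,0, 0,35.5,12,4.2,0,0,0, 0,35.5,12,4.2,0,0,0]'
python3 - <<'E'
from h import *
delta(F(-62,-69,66))
d=imaging.get_image("wrist"); cv2.imwrite("pics/w2.png",d["img"][:,:,::-1])
d=imaging.get_image("side"); crop(d,"pics/side2.png",180,130,200,150,4)
E
```

```text
clock: 2.75
eef_pos: [522.9, -11.9, 108.4]
tool_rot: [-1.577, 0.002, -1.415]
force: [0.7, -0.1, -0.1]
width: 0.2
shift cm [0.07 4.24 0.2 ] turn [ 0.4  0.2 -0.1] now [522.9 -11.9 108.4] [ 0.7 -0.1 -0.1]
```

View pics/w2.png

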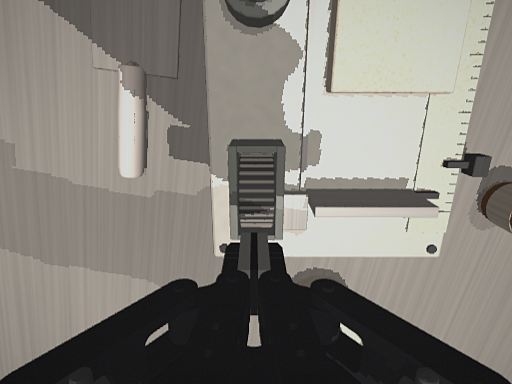

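View pics/side2.png

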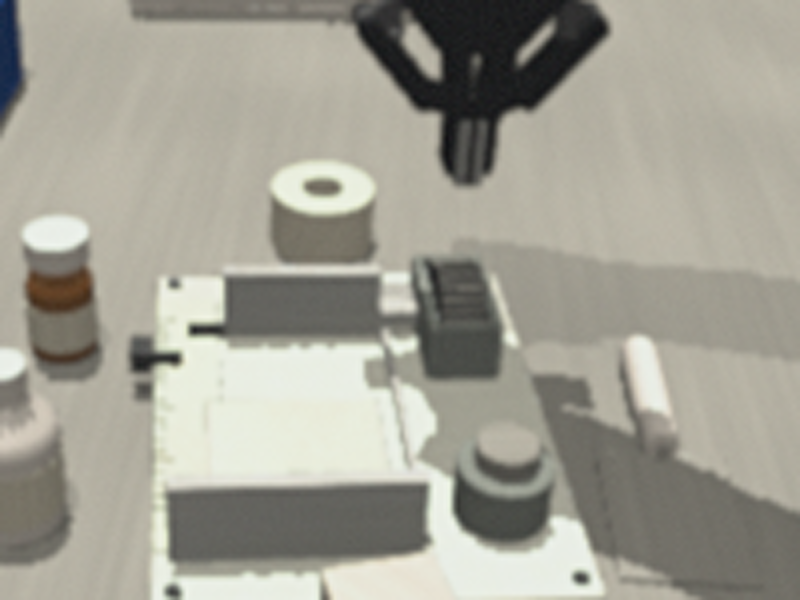

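Wrist view: the shut fingers (column 254) line up with the wheel (column 257). The marker tip is near (445,163) and the guide tip near (438,195). Next I descend in small steps.

```bash
python3 -m inch '[0,0,3,0.2,0,0,0, 0,0,4,0.2,0,0,0, 0,0,4.3,0.2,0,0,0, 0,0,4.4,0.2,0,0,0, 0,0,4.5,0.2,0,0,0, 0,0,4.6,0.2,0,0,0, 0,0,4.6,0.2,0,0,0]'
```

```text
clock: 3.55
eef_pos: [527.6, -14.0, 65.7]
tool_rot: [-1.57, -0.0, -1.418]
force: [0.8, 0.8, 0.1]
width: -0.3
```

```bash
python3 - <<'E'
from h import *
d=imaging.get_image("wrist"); crop(d,"pics/w3.png",200,60,312,220,2.5)
E
```

```text
(no output)
```

View pics/w3.png

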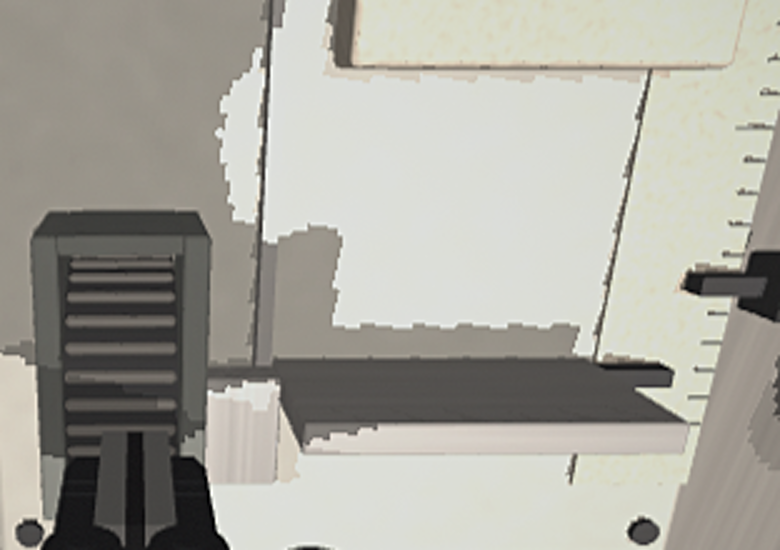

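```bash
python3 -m inch '[0,-0.3,0,-0.2,0,0,0, 0,-0.3,0.3,-0.2,0,0,0, 0,-0.3,0.4,-0.2,0,0,0, 0,-0.3,0.5,-0.2,0,0,0, 0,-0.3,0.5,-0.2,0,0,0]'; python3 -c "
from h import *
s=ctrl.read_state(); print(FR.T@(s['eef_pos'][:2]-C), s['force'])"
```

```text
clock: 4.1
eef_pos: [524.9, -11.7, 61.2]
tool_rot: [-1.571, 0.0, -1.418]
force: [-3.1, -0.7, 11.2]
width: 0.0
[-61.74307719 -68.45905027] [-3.11398021 -0.747471   11.23871068]
```

```bash
python3 -m inch '[0,-0.3,0,0,0,0,0, 0,-0.6,0,0,0,0,0, 0,-0.9,0,0,0,0,0, 0,-1.2,0,0,0,0,0, 0,-1.5,0,0,0,0,0, 0,-1.7,0,0,0,0,0, 0,-1.7,0,0,0,0,0]'; python3 - <<'E'
from h import *
s=ctrl.read_state(); print(FR.T@(s['eef_pos'][:2]-C), s['force'])
d=imaging.get_image("wrist"); crop(d,"pics/w4.png",200,60,312,220,2.5)
E
```

```text
clock: 4.8
eef_pos: [522.4, 5.1, 61.2]
tool_rot: [-1.57, -0.0, -1.418]
force: [-1.7, -0.4, 11.2]
width: 0.3
[-61.68675372 -51.54491522] [-1.73857303 -0.43105199 11.17608401]
```

View pics/w4.png

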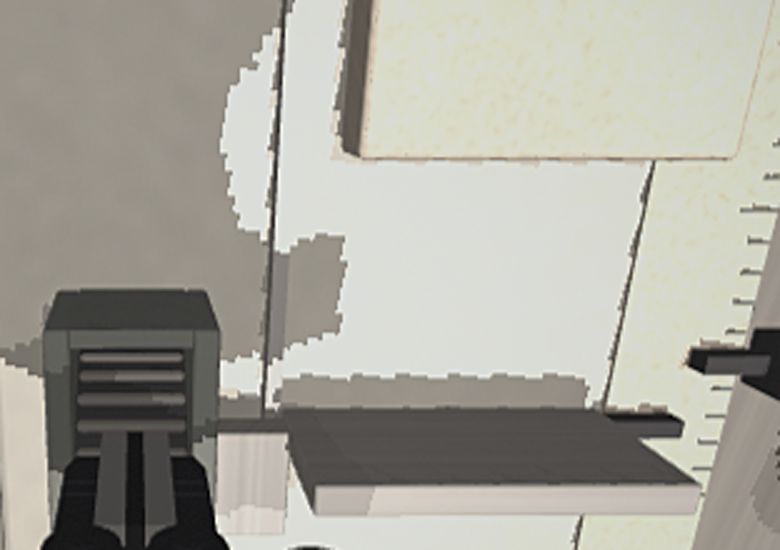

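```bash
python3 - <<'E'
from h import *
d=imaging.get_image("wrist")
g=lambda u,v:(FR.T@(ray(d,200+(u-.75)/2.5,60+(v-.75)/2.5,22)[:2]-C)).round(1)
print("guide",g(683,420),g(683,428),g(683,437),"mark",g(690,355),g(690,363),g(690,373))
im=d["img"]
print(im[200:260,470].sum(1)//3); print(im[190:215,483].sum(1)//3)
E
```

```text
guide [ 83.7 -59.9] [ 84.2 -62.3] [ 84.8 -64.9] mark [ 81.5 -41.6] [ 82.  -43.8] [ 82.6 -46.6]
[209 210 210 209 209 212 212 211 209 210 210 211 209 209 209 210 210 210
 211 212 212 212 211 210 214 223 142  31  41  73  81  78  78  75  62 156
 207 208 206 208 208 207 205 209 215 220 150  73  70  70  71  75  69  76
 144 183 186 184 185 188]
[208 208 209 210 212 219 167 135 148  98  33  28  49  75  81  78  80  78
  71  90 196 218 210 209 211]
```

```bash
python3 -m inch '[0,0,-0.5,0,0,0,0, 0,0,-0.7,0,0,0,0, 0,1.7,-0.7,0,0,0,0, 0,1.7,-0.7,0,0,0,0, 0,1.7,-0.7,0,0,0,0, 0,1.7,-0.2,0,0,0,0, 0,1.7,-0.1,0,0,0,0, 0,1.7,0,0,0,0,0, 0,1.7,0,0,0,0,0]'; python3 -c "
from h import *
s=ctrl.read_state(); print(FR.T@(s['eef_pos'][:2]-C), s['force'])"
```

```text
clock: 5.8
eef_pos: [525.2, -10.5, 61.4]
tool_rot: [-1.57, 0.001, -1.417]
force: [-1.0, -0.2, 16.2]
width: 0.3
[-61.22577854 -67.38956345] [-0.96211986 -0.15519838 16.15687724]
```

```bash
python3 -m inch '[0,-0.3,0,0,0,0,0, 0,-0.6,0,0,0,0,0, 0,-0.9,0,0,0,0,0, 0,-1.2,0,0,0,0,0, 0,-1.5,0,0,0,0,0, 0,-1.7,0,0,0,0,0, 0,-1.7,0,0,0,0,0]'; python3 -c "
from h import *
s=ctrl.read_state(); print(FR.T@(s['eef_pos'][:2]-C), s['force'])"
```

```text
clock: 6.5
eef_pos: [522.8, 5.7, 61.4]
tool_rot: [-1.569, -0.0, -1.417]
force: [-2.4, -1.1, 13.7]
width: 0.0
[-61.15579206 -51.0317587 ] [-2.36312465 -1.06610975 13.71683316]
```

```bash
python3 -m inch '[0,0,-0.5,0,0,0,0, 0,0,-0.7,0,0,0,0, 0,1.7,-0.7,0,0,0,0, 0,1.7,-0.7,0,0,0,0, 0,1.7,-0.7,0,0,0,0, 0,1.7,-0.2,0,0,0,0, 0,1.7,-0.1,0,0,0,0, 0,1.7,0,0,0,0,0, 0,1.7,0,0,0,0,0]'; python3 - <<'E'
from h import *
s=ctrl.read_state(); print(FR.T@(s['eef_pos'][:2]-C), s['force'])
d=imaging.get_image("wrist"); crop(d,"pics/w5.png",200,60,312,220,2.5)
E
```

```text
clock: 7.4
eef_pos: [525.2, -10.9, 61.3]
tool_rot: [-1.57, 0.001, -1.417]
force: [-2.2, 0.0, 14.0]
width: -0.1
[-61.32567349 -67.71492186] [-2.24315056  0.01402698 13.98934612]
```

View pics/w5.png

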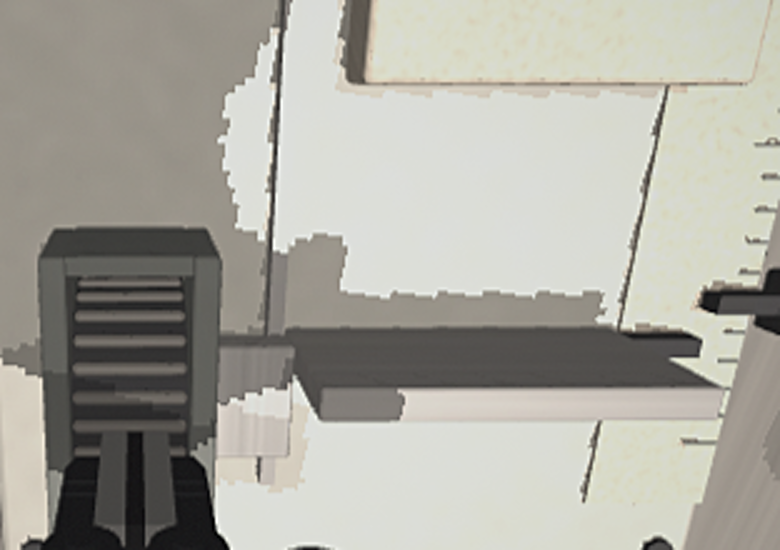

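```bash
cat >> h.py <<'E'
def tip(d,u,v0,v1):
    # blade top-face centre in column u: top face is the grey band (50..100) below the black side face
    p=d["img"][v0:v1,u].mean(1); print(p.round().astype(int).tolist())
E
python3 - <<'E'
from h import *
d=imaging.get_image("wrist")
tip(d,478,185,210); tip(d,490,165,195)
g=lambda u,v:(FR.T@(ray(d,u,v,22)[:2]-C)).round(1)
print(g(479,(60+340/2.5)),g(479,60+357/2.5),g(482,60+296/2.5),g(482,60+312/2.5))
E
```

```text
[213, 213, 210, 207, 207, 209, 209, 213, 224, 141, 42, 69, 79, 77, 76, 74, 70, 54, 192, 217, 209, 209, 216, 225, 140]
[210, 211, 210, 209, 210, 212, 215, 219, 169, 117, 84, 44, 25, 59, 79, 80, 78, 78, 77, 71, 89, 195, 217, 211, 208, 214, 170, 83, 160, 210]
[ 83.2 -53.8] [ 84.2 -58.5] [ 82.4 -42.1] [ 83.4 -46.3]
```

```bash
cat >> h.py <<'E'
def gap(d,ug,vg,um,vm):
    """pixel spans (v range) of guide and mark blades' lower edges: subpixel dark->bright crossing at level 130, and black->grey crossing at 55"""
    out=[]
    for u,(a,b) in ((ug,vg),(um,vm)):
        p=d["img"][a:b,u].mean(1); k=int(np.argmin(p))
        lo=next(i for i in range(k,len(p)-1) if p[i+1]>=55 and p[i]<55); lo+=(55-p[lo])/(p[lo+1]-p[lo])
        hi=next(i for i in range(k+3,len(p)-1) if p[i+1]>=130); hi+=(130-p[hi])/(p[hi+1]-p[hi])
        f=lambda v:FR.T@(ray(d,u,a+v,22)[:2]-C)
        L,H=f(lo),f(hi); print("u",u,"v",round(a+lo,2),round(a+hi,2),"feeder",L.round(2),H.round(2),"width",round(L[1]-H[1],2)); out.append((L[1],H[1]))
    print("gap upper",round(out[1][0]-out[0][0],2),"lower",round(out[1][1]-out[0][1],2))
E
python3 - <<'E'
from h import *
d=imaging.get_image("wrist")
gap(d,478,(185,210),490,(165,190)); gap(d,475,(185,210),487,(165,190))
E
```

```text
u 478 v 195.47 202.56 feeder [ 82.47 -53.47] [ 83.56 -58.29] width 4.82
u 490 v 177.88 185.38 feeder [ 87.35 -41.8 ] [ 88.52 -46.72] width 4.92
gap upper 11.66 lower 11.57
u 475 v 195.32 202.52 feeder [ 80.52 -53.36] [ 81.62 -58.26] width 4.9
u 487 v 182.46 185.37 feeder [ 86.17 -44.8 ] [ 86.62 -46.72] width 1.92
gap upper 8.57 lower 11.55
```

```bash
python3 -m inch '[0,-0.3,0,0,0,0,0, 0,-0.6,0,0,0,0,0, 0,-0.9,0,0,0,0,0, 0,-1.2,0,0,0,0,0, 0,-1.5,0,0,0,0,0, 0,-1.7,0,0,0,0,0, 0,-1.7,0,0,0,0,0]'; python3 -c "
from h import *
s=ctrl.read_state(); print(FR.T@(s['eef_pos'][:2]-C), s['force'])"
```

```text
clock: 8.25
eef_pos: [522.8, 5.7, 61.2]
tool_rot: [-1.569, -0.0, -1.418]
force: [-2.0, -1.1, 12.5]
width: -0.2
[-61.21901865 -51.01570453] [-2.01534178 -1.05610719 12.53588087]
```

```bash
python3 -m inch '[0,0,-0.5,0,0,0,0, 0,0,-0.7,0,0,0,0, 0,1.7,-0.7,0,0,0,0, 0,1.7,-0.7,0,0,0,0, 0,1.7,-0.7,0,0,0,0, 0,1.7,-0.2,0,0,0,0, 0,1.7,-0.1,0,0,0,0, 0,1.7,0,0,0,0,0, 0,1.7,0,0,0,0,0]'; python3 - <<'E'
from h import *
s=ctrl.read_state(); print(FR.T@(s['eef_pos'][:2]-C), s['force'])
d=imaging.get_image("wrist"); crop(d,"pics/w6.png",352,110,160,120,5)
E
```

```text
clock: 9.15
eef_pos: [525.2, -10.5, 61.4]
tool_rot: [-1.57, 0.001, -1.417]
force: [-2.4, -0.1, 15.1]
width: -0.1
[-61.2374118  -67.38485523] [-2.4400277  -0.14434399 15.08758488]
```

View pics/w6.png

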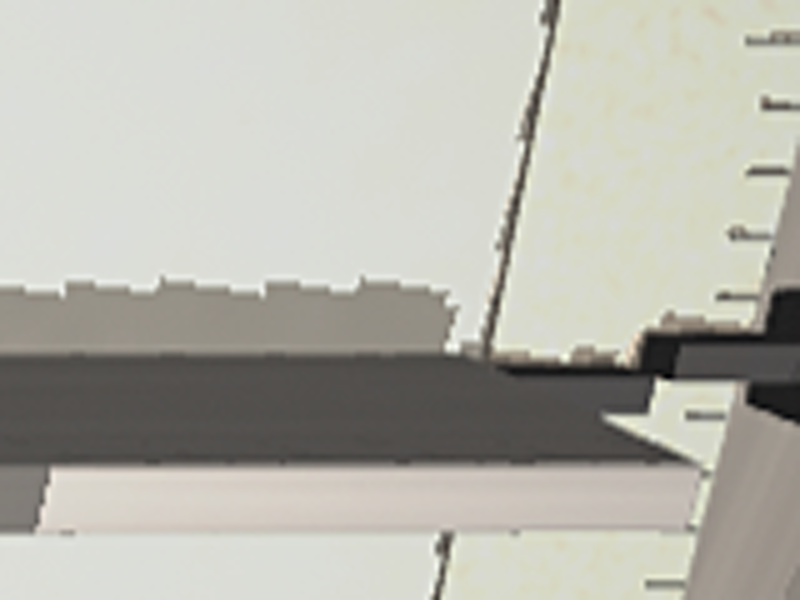

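```bash
python3 - <<'E'
from h import *
d=imaging.get_image("wrist")
for a,b in ((480,490),(478,492)):
    try: gap(d,a,(180,200),b,(170,195))
    except Exception as e: print(e)
tip(d,480,180,200); tip(d,490,170,195)
E
```

```text
u 480 v 184.84 192.41 feeder [ 82.32 -46.03] [ 83.47 -51.08] width 5.04
u 490 v 178.53 185.72 feeder [ 87.65 -41.89] [ 88.78 -46.62] width 4.73
gap upper 4.14 lower 4.46
u 478 v 184.88 192.38 feeder [ 81.06 -46.06] [ 82.19 -51.05] width 4.99
u 492 v 178.52 185.71 feeder [ 88.91 -41.88] [ 90.05 -46.61] width 4.72
gap upper 4.18 lower 4.45
[53, 46, 40, 33, 28, 60, 77, 79, 78, 76, 73, 65, 86, 195, 218, 216, 223, 138, 61, 69]
[209, 211, 219, 166, 135, 122, 74, 33, 36, 72, 81, 78, 77, 77, 75, 62, 156, 208, 213, 208, 207, 218, 144, 107, 195]
```

```bash
python3 -m inch '[0,-0.3,0,0,0,0,0, 0,-0.6,0,0,0,0,0, 0,-0.8,0,0,0,0,0, 0,-0.95,0,0,0,0,0, 0,-0.95,0,0,0,0,0]'; python3 - <<'E'
from h import *
s=ctrl.read_state(); print(FR.T@(s['eef_pos'][:2]-C), s['force'])
d=imaging.get_image("wrist"); crop(d,"pics/w7.png",352,130,160,120,5)
tip(d,476,185,215); tip(d,490,185,215)
E
```

```text
clock: 9.75
eef_pos: [524.0, -2.2, 61.5]
tool_rot: [-1.569, -0.001, -1.418]
force: [-2.6, -1.5, 15.3]
width: 0.2
[-61.15055945 -58.94020127] [-2.60143924 -1.5462806  15.2543747 ]
[210, 212, 219, 214, 219, 138, 26, 57, 78, 80, 79, 78, 77, 72, 90, 195, 216, 213, 220, 151, 75, 69, 73, 76, 73, 73, 134, 175, 185, 185]
[217, 165, 113, 71, 32, 27, 59, 76, 78, 76, 77, 75, 70, 89, 194, 214, 206, 207, 217, 149, 136, 200, 211, 209, 211, 211, 211, 211, 210, 216]
```

View pics/w7.png

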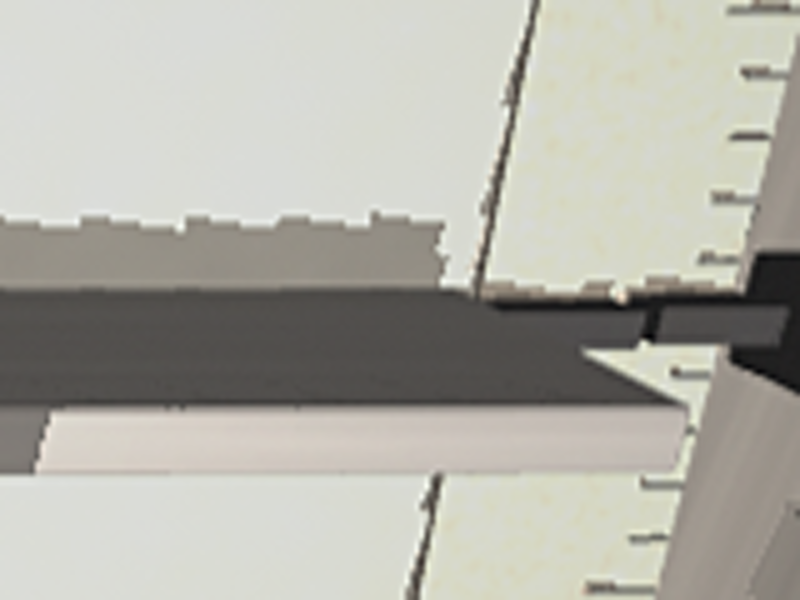

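```bash
python3 - <<'E'
from h import *
d=imaging.get_image("wrist")
for a,b in ((475,488),(476,490),(478,492)):
    gap(d,a,(187,203),b,(187,203))
E
```

```text
u 475 v 191.93 199.39 feeder [ 80.44 -42.52] [ 81.57 -47.57] width 5.05
u 488 v 190.89 198.39 feeder [ 88.57 -41.82] [ 89.77 -46.89] width 5.07
gap upper 0.69 lower 0.67
u 476 v 191.9 199.38 feeder [ 81.07 -42.49] [ 82.21 -47.56] width 5.07
u 490 v 190.86 198.39 feeder [ 89.84 -41.8 ] [ 91.05 -46.89] width 5.09
gap upper 0.69 lower 0.67
u 478 v 191.87 199.43 feeder [ 82.34 -42.48] [ 83.51 -47.6 ] width 5.12
u 492 v 190.87 198.38 feeder [ 91.11 -41.81] [ 92.34 -46.89] width 5.08
gap upper 0.67 lower 0.71
```

```bash
python3 - <<'E'
from h import *
d=imaging.get_image("wrist")
P=[]
for u in range(365,484,4):
    p=d["img"][203:220,u].mean(1); k=int(np.argmax(np.diff(p))); v=203+k+.5
    P.append(FR.T@(ray(d,u,v,57)[:2]-C))
P=np.array(P); f=np.polyfit(P[:,0],P[:,1],1); print(f,(P[:,1]-np.polyval(f,P[:,0])).std(),P[0],P[-1])
E
```

```text
[ 6.40163648e-04 -4.11492171e+01] 0.09948630003324206 [ -2.13587832 -41.09714807] [ 58.93201533 -41.12720339]
```

```bash
python3 -m inch '[0,-0.08,0,0,0,0,0, 0,-0.16,0,0,0,0,0, 0,-0.16,0,0,0,0,0]'; python3 - <<'E'
from h import *
s=ctrl.read_state(); print(FR.T@(s['eef_pos'][:2]-C), s['force'])
d=imaging.get_image("wrist")
for a,b in ((474,488),(476,490),(477,492)):
    try: gap(d,a,(187,205),b,(187,205))
    except Exception as e: print(repr(e)); tip(d,a,187,205); tip(d,b,187,205)
E
```

```text
clock: 10.2
eef_pos: [523.8, -0.9, 61.5]
tool_rot: [-1.569, -0.001, -1.418]
force: [-2.2, -2.5, 15.4]
width: 0.5
[-61.17216912 -57.65238653] [-2.18371506 -2.47688968 15.39331666]
u 474 v 192.9 200.38 feeder [ 79.97 -41.94] [ 81.1  -47.02] width 5.07
u 488 v 192.67 200.1 feeder [ 88.88 -41.79] [ 90.07 -46.83] width 5.04
gap upper 0.15 lower 0.19
u 476 v 192.87 200.38 feeder [ 81.24 -41.92] [ 82.39 -47.02] width 5.1
u 490 v 192.65 200.1 feeder [ 90.15 -41.78] [ 91.36 -46.84] width 5.05
gap upper 0.14 lower 0.18
u 477 v 192.85 200.39 feeder [ 81.88 -41.91] [ 83.04 -47.03] width 5.12
u 492 v 192.65 200.09 feeder [ 91.43 -41.78] [ 92.65 -46.82] width 5.04
gap upper 0.13 lower 0.2
```

```bash
python3 -m inch '[0,-0.04,0,0,0,0,0, 0,-0.04,0,0,0,0,0, 0,-0.04,-0.5,0,0,0,0, 0,-0.04,-2,0,0,0,0, 0,-0.04,-3,0,0,0,0, 0,-0.04,-3,0,0,0,0]'; python3 - <<'E'
from h import *
s=ctrl.read_state(); print(FR.T@(s['eef_pos'][:2]-C), s['force'])
d=imaging.get_image("wrist"); crop(d,"pics/w8.png",352,110,160,120,5)
E
```

```text
clock: 10.85
eef_pos: [524.0, 0.5, 91.2]
tool_rot: [-1.569, -0.0, -1.417]
force: [-0.3, -0.0, 0.7]
width: -0.3
[-60.79551511 -56.27492636] [-0.29417968 -0.04015577  0.70481405]
```

View pics/w8.png

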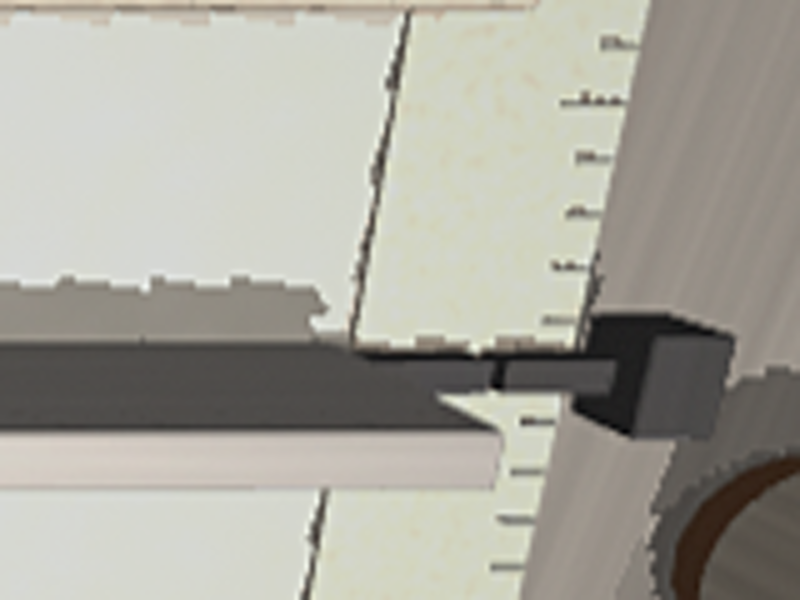

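The blades now lie in line, at crop rows 360–390, with the tip gap at column 497. Next I check the offset numerically.

```bash
python3 - <<'E'
from h import *
d=imaging.get_image("wrist")
for a,b in ((444,456),(446,460),(447,464)):
    try: gap(d,a,(176,193),b,(176,193))
    except Exception as e: print(repr(e)); tip(d,a,176,193); tip(d,b,176,193)
delta(F(-62,75,91))
E
```

```text
u 444 v 182.35 188.53 feeder [ 78.34 -41.98] [ 79.26 -46.72] width 4.74
u 456 v 182.32 188.55 feeder [ 87.11 -41.94] [ 88.09 -46.73] width 4.78
gap upper 0.03 lower -0.01
u 446 v 182.39 188.53 feeder [ 79.81 -42.  ] [ 80.73 -46.71] width 4.71
u 460 v 182.37 188.56 feeder [ 90.04 -41.98] [ 91.03 -46.73] width 4.75
gap upper 0.02 lower -0.01
u 447 v 182.43 188.54 feeder [ 80.55 -42.03] [ 81.47 -46.72] width 4.69
u 464 v 182.34 188.53 feeder [ 92.96 -41.96] [ 93.97 -46.71] width 4.75
gap upper 0.07 lower 0.01
shift cm [-13.12  -0.08  -0.02] turn [ 0.  0. -0.] now [5.231e+02 5.000e-01 9.010e+01] [ 0.5  0.7 -0. ]
```

```bash
python3 -m inch '[0,-5,0,0,0,0,0, 0,-10,0,0,0,0,0, 0,-13.1,0,0,0,0,0, 0,-13.1,0,0,0,0,0, 0,-13.1,0,0,0,0,0, 0,-13.1,2,0,0,0,0, 0,-13.1,3,0,0,0,0, 0,-13.1,3,0,0,0,0, 0,-13.1,3,0,0,0,0]';  python3 -c "
from h import *
delta(F(-62,75,45.5))
d=imaging.get_image('side'); crop(d,'pics/s9.png',180,160,200,150,4)"
```

```text
clock: 11.85
eef_pos: [503.3, 128.3, 60.2]
tool_rot: [-1.571, -0.0, -1.42]
force: [0.0, 0.2, 0.1]
width: -0.2
shift cm [-0.18  1.47 -0.02] turn [ 0.  -0.1  0. ] now [503.3 128.3  60.2] [0.  0.2 0.1]
```

View pics/s9.png

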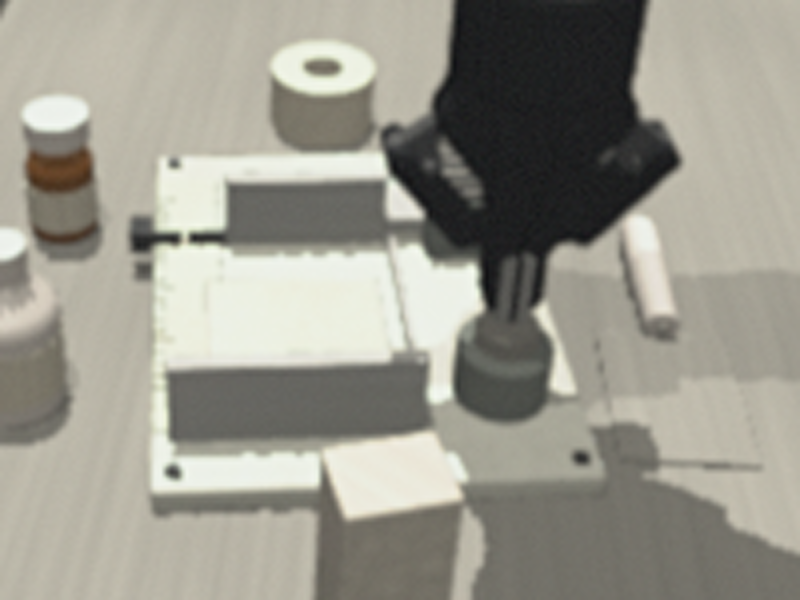

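The fingertip is over the plunger cap at crop (512,320), and the side view also shows the pointers in line at (185,238). I'll press in steps.

```bash
python3 -m inch '[0,-0.2,0.4,0,0,0,0, 0,-0.2,0.7,0,0,0,0, 0,-0.2,0.9,0,0,0,0, 0,-0.2,1.1,0,0,0,0, 0,-0.2,1.3,0,0,0,0, 0,-0.2,1.4,0,0,0,0, 0,-0.2,1.5,0,0,0,0, 0,-0.2,1.5,0,0,0,0]'
```

```text
clock: 12.7
eef_pos: [503.5, 131.6, 46.0]
tool_rot: [-1.569, 0.0, -1.418]
force: [-0.5, -0.2, 9.7]
width: -0.3
```

```bash
python3 -m inch '[0,0,0.07,0,0,0,0, 0,0,0.14,0,0,0,0, 0,0,0.14,0,0,0,0, 0,0,0.14,0,0,0,0]'
```

```text
clock: 13.1
eef_pos: [503.7, 131.6, 45.9]
tool_rot: [-1.569, 0.001, -1.418]
force: [-2.3, -1.1, 23.4]
width: -0.3
```

At 23 N the tip moved only 0.1 mm further, so the plunger is on its hard stop at z ≈ 46 mm. Now I retract.

```bash
python3 -m inch '[0,0,-1,0,0,0,0, 0,0,-4,0,0,0,0, 0,0,-8,0,0,0,0, 0,0,-12,0,0,0,0, 0,0,-15,0,0,0,0, 0,3,-15,-5,0,0,0, 0,6,-15,-9,0,0,0, 0,8,-15,-9,0,0,0, 0,8,-15,-9,0,0,0, 0,8,-15,-9,0,0,0]'; python3 - <<'E'
from h import *
d=imaging.get_image("wrist"); cv2.imwrite("pics/w10.png",d["img"][:,:,::-1])
d=imaging.get_image("side"); crop(d,"pics/s10.png",180,160,200,150,4)
E
```

```text
clock: 14.1
eef_pos: [426.0, 38.8, 193.9]
tool_rot: [-1.571, 0.001, -1.419]
force: [-0.2, 0.2, 0.1]
width: 0.1
```

View pics/w10.png

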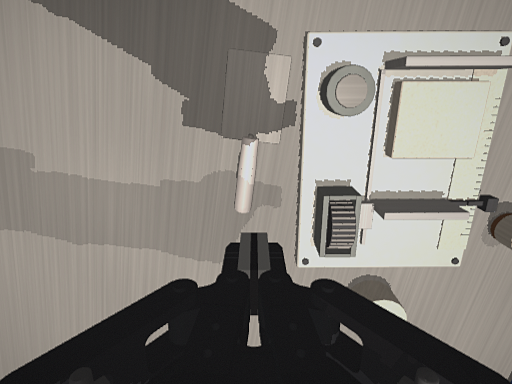

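View pics/s10.png

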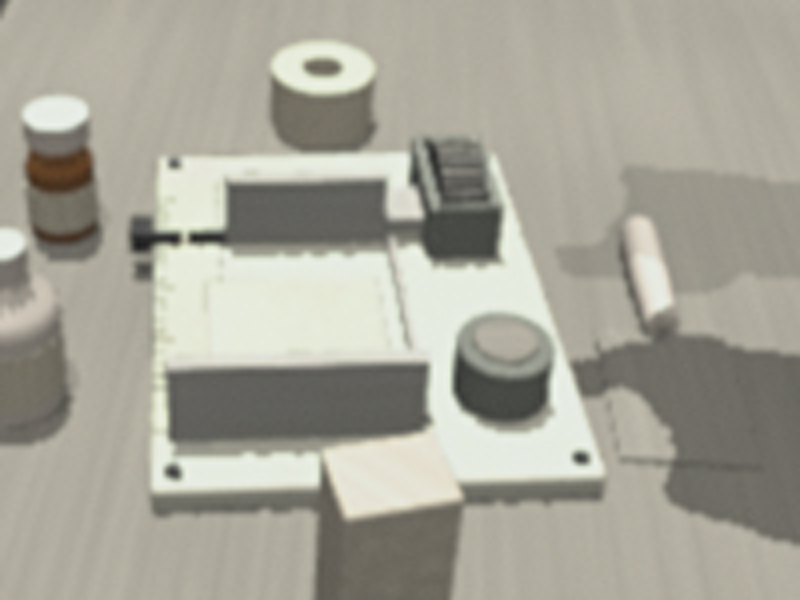

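The plunger is down (side crop, cap at (505,338) nearly level with its collar) and stays down. The pointers lie tip to tip at (185,238), nothing else has moved, and the hand is clear.

```bash
python3 -c "
from cell import finish_job; print(finish_job())"
```

```text
the job is handed in; nothing more can be done
None
```

I finished the job and handed it in at about 14 s of the 45 s allowed. The side guide's pointer lines up tip to tip with the gauge marker's pointer, and the lock plunger is fully down.

- **Wheel:** I rolled it with the shut fingertips in three full strokes, one short stroke and two small trims, pressing with about 11–16 N. With the hand lifted off the wheel, the wrist camera put the two pointers within 0.1 mm of each other in y. I did not repeat that measurement after pressing the plunger, but the pointers still looked in line in the final side view.
- **Plunger:** I pressed it until it stopped at z ≈ 46 mm with about 23 N on the fingertip. It stayed down after I took the hand away.
- **Other objects:** In the final side and wrist views, the marker, leaflets, bottles, label roll, carton and spatula look where they were. I checked this by eye only. The hand is clear, with force readings near zero.

No check failed. The guide-to-marker gap measured during the strokes varied by up to 0.3 mm between blade edges, while the last readings agreed within 0.1 mm.

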